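Press the bronze drill bush into the handle-drilling jig

ROBOT

A 7-joint arm with a two-finger parallel gripper is mounted at the origin on the work surface. World frame = base frame: x ahead of the robot, y to its left, z up, the work surface at z = 0. Lengths are in m, angles in rad, forces in N, time in s.
With the tool pointing down it reaches from about 0.425 to 0.875 m from the base axis. Payload 8.4 kg.
Tool frame: the origin (TCP) lies at the very end of the fingers, on their centre line; the grasp point (between the pads) lies 19 mm behind it; z points along the fingers, y is the line along which they close (so a half turn about z gives the same grasp; the last joint's range is limited). The gripper opens to 85 mm and grips with 20 to 120 N. Pads are 22 mm wide; open, the fingers measure 114 mm over their backs; the gripper's body (76 mm by 85 mm) begins 54 mm behind the grasp point. The pads swing forward as they close: fully open they stand 13 mm farther back than shut.
Start: joints at [-1.214, 0.333, 0.04, 1.465, -0.013, 1.343, -0.059], TCP at [0.286, 0.584, 0.231] pointing down, gripper open.
Joint ranges: [-2.58, 2.58], [-0.38, 2.09], [-1.3, 1.39], [0.25, 2.4], [-1.5, 4.64], [0.08, 2.09], [-2.65, 2.65]. Speed limits (rad/s): [2.22, 2.22, 2.79, 2.79, 3.14, 3.14, 3.14].

INTERFACE

Orientations are given as a unit quaternion [x, y, z, w].
In Python, from plant import bot, optics gives the robot as it stands.
- The arm moves only by the shell command python3 -m handwheel 'ROWS'. ROWS is a JSON object of lists of equal length, an entry for each row: "fingers": the gripper's target within -1 to 1 (shut at 1, half-way at 0, fully open at -1); "slide": the shift along the tool's x, y, z in mm, a list of three; "dr": the turn, a rotation vector about the tool's x, y, z in degrees, a list of three. A call has 1 to 10 rows; each row is the pose to reach, as a shift and turn from the pose commanded when the call began, along the tool's axes at that moment; what a row does not reach only later rows make up. A row lasts 1/12 s, in which the tool goes at most 41.7 mm and 7.16 degrees, less where a joint would pass 70% of its speed; a pose out of reach is approached as far as the arm can. A call with a gripper value outside its range is refused whole. The fingers move at their own pace and stop on an object; the grip force is fixed at half the most. Time passes only in rows, so rows that repeat a pose let the fingers close. It gives the time, the measured TCP pose, the force and the opening at its end, in the units of the state.
- bot.sense(): the state, without advancing time (a new reading comes with each control period).
- optics.capture(name): name is "scene" or "top" or "wrist"; returns the picture (420x560x3 uint8, red, green, blue); there is no depth.
- optics.calibration(name): a dict with "fx", "fy", "cx", "cy" (pixels), "k1" (the pictures are not rectified: a ray, as slopes to the right and down, at radius r is drawn at 1 + k1 r^2 times it, then the intrinsics apply), "rvec" (rotation vector, rad) and "tvec" (3), from world to camera coordinates, as OpenCV has them. Camera axes: x right, y down, z forward; pixel columns grow to the right and rows downward; lengths in m; the calibration is good to about 2 mm. A picture is of the moment at which its call begins: read the wrist's pose just before it. calibration takes no time and is no camera call; for the wrist camera it gives the pose at the moment of the call.
- bot.finish_job(): hands the job in, once; it reports no verdict.
The state is a dict: "clock": time; "joints": joint angles; "qd": joint speeds; "effort": joint torques, N m; "ee_pos": TCP position; "tool_rot": TCP orientation; "wrist_force": force on the tool from outside, world axes, zero at the start; "moment": the same for the moment, N m; "width": finger opening in m.
Only numpy, scipy, OpenCV 4.12 (cv2) and the standard library are available. Lean on these libraries where they do the work, as an engineer would, in place of code of your own. Each camera call takes 0.05 s, during which the arm holds its last target. There are 200 camera calls.

TASK

The drilling jig for the chopping-board handles needs its guide bush: take the bronze headed bush from the mat, start it square in the bore on top of the jig, and press it home steadily until its head sits flush on the wood all round, then let go. The wood splits if you force or hammer it, so feel your way into the bore and never press harder than about 40 N (4 kg). Leave the small steel bush and the other things around the jig where they lie.

Things in the scene. Friction and masses are not known exactly. Their poses are not given: they have to be found in the camera images.
- bush: Bronze headed drill bush, about 115 g, standing upright on the mat, head up. Barrel 24 mm diameter and 20 mm long with a 1.5 mm chamfer at its foot, head (flange) 34 mm diameter and 8 mm high on top, 28 mm high in all, with a 12 mm hole through it. Origin at the centre of its foot, z up along its axis. The best grasp is across the head, which is 20 to 28 mm above the foot.
- shoulder (a point): Point on the bush's axis at its shoulder (underside of the head), 20 mm above the foot; it comes to rest on the drill plate's top face. The bush enters the bore freely for 5 mm; then the wood grips it and pushing on takes 5 to 23 N, growing with the depth, until the head meets the wood and the force climbs steeply. It stays where it is pushed to.
- seat (a point): Where the bore's mouth is meant to be, on the drill plate's top face; z up. Its height is true, but the plate is screwed down through slots, so the real bore lies up to 3 mm off this point in the jig's x and up to 3 mm in its y. It is 25 mm wide at the mouth, chamfered 1 mm, straight down through the 22 mm plate. A foot set down beside it dips deeper the nearer it is, up to about 3 mm.
- jig: Drilling jig, fixed: plywood base 260 x 150 x 18 mm, dark cheeks, and on them a flat brown drill plate 130 (x) x 150 (y) mm, top 64 mm up, bore in its middle, four low screw heads near its corners. Origin on the base's underside, below point seat; x along the base. A black steel holdfast stands on the base's +x end, 100 to 136 mm from the bore, 94 mm high over the underside.
- small_bush: Small steel headed bush standing on the mat, head 24 mm diameter, 22 mm high; not for this bore. Origin at the centre of its foot. Leave it.
- board: Finished chopping board lying flat, 150 mm wide, 329 mm long with its handle, 18 mm thick; origin underneath. Leave it.
- glue: White glue bottle with an orange cap, 58 mm diameter, 170 mm high; origin at the centre of its foot. Leave it.
- sanding_block: Cork sanding block 110 x 65 x 36 mm; origin underneath. Leave it.
- offcut: Pale wood offcut 120 x 50 x 20 mm; origin underneath. Leave it.
- try_square: Try square lying flat, stock 120 x 20 x 18 mm, steel blade; origin under the stock. Leave it.
Not all that is in view belongs to the job. Several things have the shape of the bush; the one meant has the colours described above.

How it is judged:
On the way:
1. the bronze bush is started square in the bore, at least 3.5 mm deep (z of shoulder in the frame of seat below 0.0165 m and horizontal distance between shoulder and seat below 0.006 m and angle between bush's own z axis and vertical below 0.15 rad), for 0.1 s.
At the end, for the whole second after the job is handed in: The bronze bush is in the jig's bore (its axis within 6 mm of the point seat), upright within 0.04 rad, its shoulder within 1.5 mm of the plate's top face, at rest and let go (z of shoulder in the frame of seat below 0.0015 m and horizontal distance between shoulder and seat below 0.006 m and angle between bush's own z axis and vertical below 0.04 rad and linear speed of bush below 0.01 m/s); the robot touches nothing.
It fails at once if the bush forced: its contacts with the jig add up to more than 80 N (25 to 40 N of it is the grip of the bore itself; pressing at about 45 N or more reaches it, or jamming it askew) (contact force between bush and jig above 80 N).
It fails at once if the fingers pressing on the jig with more than 45 N (contact force between the fingers and jig above 45 N).
It fails at once if another thing on the bench (small bush, board, glue, sanding block, offcut or try square) moved by more than 20 mm (distance of any of small_bush, board, glue, sanding_block, offcut, try_square from where it was at the start of the episode above 0.02 m).
It also fails if it takes over 58 s, if anything falls off the work surface, if the arm or the gripper's body presses on something with over 40 N, if the wrist force passes 120 N, or if a joint passes its speed limit or range.

## Working session

There is one attempt and no reset: what is moved stays moved. The work goes in short steps, Python scripts to look and compute and a shell command to move; the robot and the scene stay as the last step left them, time stands still between calls to the robot, and variables do not carry over. Pictures are saved under pics/ and viewed, on a budget of 10 in all, crops included, one or two more only if the job needs it, and the job is handed in when it is done.

```bash
mkdir -p pics; ls; cat > h.py <<'E'
import numpy as np, cv2
from scipy.spatial.transform import Rotation as R
from plant import bot, optics
def snap(n,f):
    c=optics.calibration(n); im=optics.capture(n); cv2.imwrite('pics/'+f,cv2.cvtColor(im,cv2.COLOR_RGB2BGR)); np.save('pics/'+f+'.npy',c,allow_pickle=True); return im,c
def ray(c,u,v):
    d=np.array([c['k1'],0,0,0,0],float); 
    K=np.array([[c['fx'],0,c['cx']],[0,c['fy'],c['cy']],[0,0,1]])
    p=cv2.undistortPoints(np.array([[[u,v]]],float),K,d)[0,0]
    Rm=R.from_rotvec(np.ravel(c['rvec'])).as_matrix(); t=np.ravel(c['tvec'])
    return -Rm.T@t, Rm.T@np.array([p[0],p[1],1])
def at(c,u,v,z):
    o,d=ray(c,u,v); return o+d*(z-o[2])/d[2]
def load(f): return np.load('pics/'+f+'.npy',allow_pickle=True).item()
E
python3 - <<'E'
from h import *
a,c=snap('scene','s1.png'); print(c); b,c=snap('top','t1.png'); print(c)
print(bot.sense())
E
```

```text
pics
{'fx': 542.9642900581447, 'fy': 542.9642900581447, 'cx': 271.397784313398, 'cy': 210.40199104468772, 'k1': 0.009491225980410887, 'rvec': array([ 2.00527428,  1.09634228, -0.53038685]), 'tvec': array([-0.27939719, -0.19984597,  1.6884005 ])}
{'fx': 389.58862725110055, 'fy': 389.58862725110055, 'cx': 282.3825659005391, 'cy': 209.68321778077038, 'k1': -0.08461787810898024, 'rvec': array([ 2.17784692, -2.19651253,  0.09210216]), 'tvec': array([-2.05968549e-04,  5.15539170e-01,  1.30920946e+00])}
{'clock': 0.1, 'joints': array([-1.21420151,  0.33382871,  0.03986055,  1.46620215, -0.0134021 ,
        1.34329707, -0.05850277]), 'qd': array([-0.00088376, -0.00071955,  0.0001825 , -0.00138795,  0.00175332,
        0.00044441, -0.00122474]), 'effort': array([ 5.72845282e-03, -6.60012889e+01,  1.37165163e+00, -4.06475902e+01,
        1.71453593e-02,  8.88832554e-03, -7.14378871e-05]), 'ee_pos': array([0.28594446, 0.58325672, 0.23050803]), 'tool_rot': array([ 2.25933166e-01,  9.74142528e-01, -7.24681875e-04, -1.21191496e-04]), 'wrist_force': array([ 0.45438883,  0.42048427, -0.67834872]), 'moment': array([-0.00696906,  0.01224881, -0.05963798]), 'width': 0.0852707078776224}
```

View pics/s1.png

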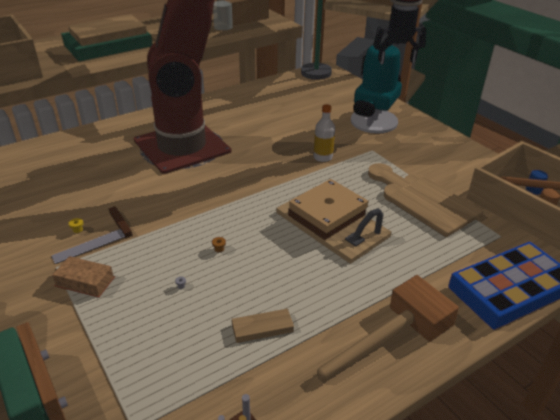

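View pics/t1.png

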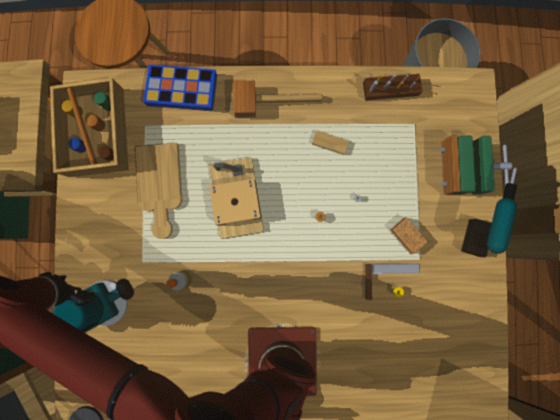

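The scene and top views agree. In the top view the bronze bush is at about (320,216), the bore at (235,202), the small steel bush at (359,198), and the holdfast at (228,168) on the jig's far end. Next I'll enlarge both and measure.

```bash
python3 - <<'E'
from h import *
s=cv2.imread('pics/s1.png');t=cv2.imread('pics/t1.png');cs=load('s1.png');ct=load('t1.png')
z=lambda im,x,y,w,h,k:cv2.resize(im[y:y+h,x:x+w],(w*k,h*k),interpolation=cv2.INTER_CUBIC)
A=z(t,200,150,80,90,5);B=z(t,295,195,80,45,5);C=z(s,270,170,80,60,5);D=z(s,200,220,40,45,5)
o=np.zeros((560,800,3),np.uint8);o[0:450,0:400]=A;o[0:225,400:800]=B;o[230:530,400:800]=C
cv2.imwrite('pics/z1.png',o)
print('bush top',at(ct,320,216,.028),'scene',at(cs,219,243,.02))
print('bore',at(ct,235,202,.064),at(cs,329,201,.064))
print('small',at(ct,359,198,.02))
E
```

```text
bush top [ 0.49235312 -0.13185219  0.028     ] scene [ 0.4850564  -0.12959703  0.02      ]
bore [0.53887815 0.15200967 0.064     ] [0.53799271 0.15686621 0.064     ]
small [ 0.55354983 -0.26806841  0.02      ]
```

View pics/z1.png

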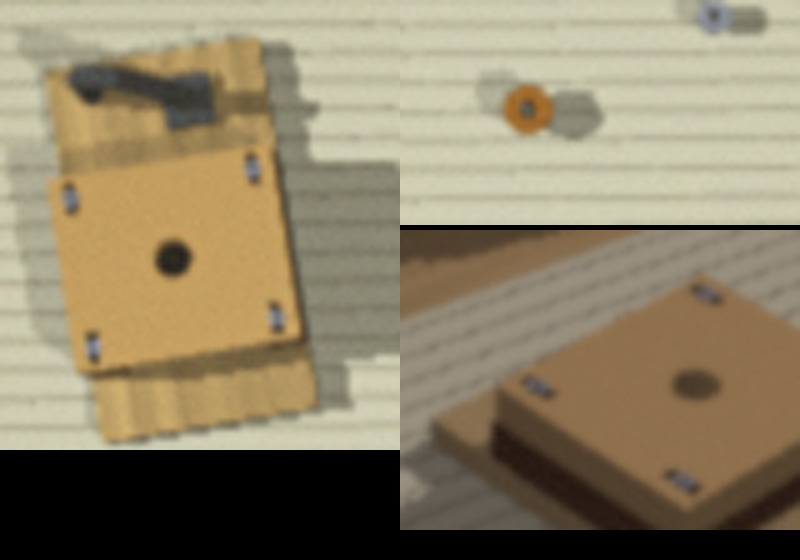

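The enlarged crop puts the bore at top pixel (234.1,201.4) and the bush head at (320.2,216.4). The jig's yaw is about +8°, with the holdfast at its far end. I'll go over the bore first and turn the tool so it closes along the jig's x, clear of the corner screws.

```bash
python3 -m handwheel '{"fingers":[-1,-1,-1,-1,-1,-1,-1,-1,-1,-1],"slide":[[-34,-22,-2],[-68,-45,-4],[-102,-67,-6],[-136,-90,-8],[-170,-112,-10],[-204,-135,-12],[-238,-157,-14],[-272,-180,-16],[-306,-202,-18],[-340,-225,-20]],"dr":[[0,0,6],[0,0,12],[0,0,18],[0,0,24],[0,0,30],[0,0,36],[0,0,42],[0,0,48],[0,0,54],[0,0,56]]}'
python3 - <<'E'
from h import *
cs=load('s1.png');ct=load('t1.png')
print(at(ct,234.1,201.4,.064),at(ct,320.2,216.4,.028), at(cs,270+296/5-.5,170+155/5-.5,.064))
s=bot.sense();M=R.from_quat(s['tool_rot']).as_matrix();print(s['ee_pos'],s['joints'])
print(M.T@(np.array([.539,.155,.25])-s['ee_pos'])*1e3)
E
```

```text
clock: 0.93
ee_pos: [0.4928, 0.23, 0.2513]
tool_rot: [0.659, 0.752, -0.0, -0.0]
wrist_force: [0.4, 0.5, -0.0]
width: 0.0852
[0.54089333 0.15498738 0.064     ] [ 0.49098931 -0.13251019  0.028     ] [0.53592457 0.15751248 0.064     ]
[0.49279806 0.23002503 0.25130527] [-0.86679879  0.10271893  0.3783921   1.7123399  -0.03918518  1.33410177
 -0.34950452]
[-80.43599826  35.96488569   1.28651841]
```

```bash
python3 -m handwheel '{"fingers":[-1,-1,-1,-1],"slide":[[-40,18,0],[-80,36,0],[-80,36,0],[-80,36,0]],"dr":[[0,0,0],[0,0,0],[0,0,0],[0,0,0]]}'
python3 - <<'E'
from h import *
im,c=snap('wrist','w1.png'); print(c); print(bot.sense()['ee_pos'])
E
```

```text
clock: 1.27
ee_pos: [0.5402, 0.1539, 0.2511]
tool_rot: [0.659, 0.752, -0.0, 0.0]
wrist_force: [-0.4, 0.6, 0.6]
width: 0.0854
{'fx': 344.99294341887594, 'fy': 344.99294341887594, 'cx': 277.1618605324548, 'cy': 213.84269972630668, 'k1': -0.06580000169247392, 'rvec': array([-2.85530673, -0.18797883, -0.02787372]), 'tvec': array([-0.5567349 ,  0.03656273,  0.41975604])}
[0.53920025 0.15645215 0.25097887]
```

View pics/w1.png

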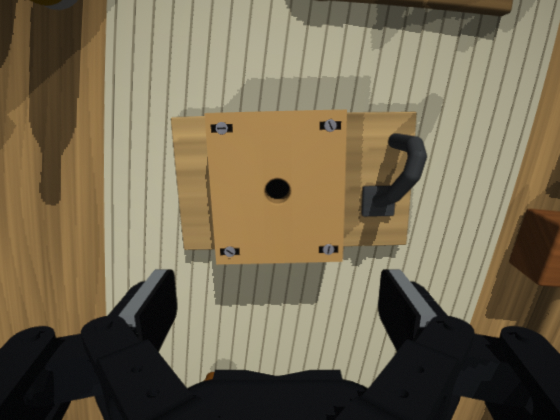

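The bore mouth is at about (277,189) in the wrist picture, with the open fingertips at (150,300) and (400,300). I'll fit the bore ellipse and work out the move to the bush.

```bash
cat >> h.py <<'E'
def bore(f,u,v,r,z=.064):
    im=cv2.imread('pics/'+f)[v-r:v+r,u-r:u+r].astype(float); c=load(f)
    ref=np.median(im.reshape(-1,3),0); m=(im[...,2]<ref[2]*.6).astype(np.uint8)
    n,l,st,ce=cv2.connectedComponentsWithStats(m); k=1+np.argmax(st[1:,4])
    x,y,w,h,A=st[k]; px=(u-r+x+(w-1)/2,v-r+y+(h-1)/2)
    p=at(c,*px,z); e=at(c,px[0]+w/2,px[1],z); e2=at(c,px[0],px[1]+h/2,z)
    print('bore px',px,w,h,A,'at',p.round(4),'diam mm',2e3*np.linalg.norm(e-p),2e3*np.linalg.norm(e2-p)); return p
def totool(p):
    s=bot.sense();M=R.from_quat(s['tool_rot']).as_matrix();print('tcp',s['ee_pos'].round(4),'slide',(M.T@(np.array(p)-s['ee_pos'])*1e3).round(1))
E
python3 - <<'E'
from h import *
bore('w1.png',277,189,22); c=load('w1.png'); print(ray(c,c['cx'],c['cy']))
totool([.491,-.1325,.14])
for u,v in [(208,118),(345,112),(340,262),(217,264)]: print(at(c,u,v,.064).round(4))
E
```

```text
bore px (np.float64(277.5), np.float64(188.5)) 26 22 438 at [0.5414 0.1544 0.064 ] diam mm 25.336192042771682 22.050902033407976
(array([0.53169915, 0.22309602, 0.39371296]), array([ 0.03721136, -0.27446117, -0.96087792]))
tcp [0.5392 0.1565 0.251 ] slide [-279.8  -86.5  111.1]
[0.4687 0.2122 0.064 ]
[0.5938 0.2342 0.064 ]
[0.6161 0.0858 0.064 ]
[0.4895 0.0668 0.064 ]
```

```bash
python3 -m handwheel '{"fingers":[-1,-1,-1,-1,-1,-1,-1,-1,-1,-1],"slide":[[-38,-12,0],[-76,-23,0],[-114,-35,0],[-152,-47,20],[-190,-58,45],[-228,-70,70],[-264,-82,95],[-280,-87,111],[-280,-87,111],[-280,-87,111]],"dr":[[0,0,0],[0,0,0],[0,0,0],[0,0,0],[0,0,0],[0,0,0],[0,0,0],[0,0,0],[0,0,0],[0,0,0]]}'
python3 - <<'E'
from h import *
im,c=snap('wrist','w2.png'); print(bot.sense()['ee_pos'])
E
```

```text
clock: 2.15
ee_pos: [0.4898, -0.1317, 0.1389]
tool_rot: [0.657, 0.754, -0.001, -0.001]
wrist_force: [0.3, 0.7, -0.1]
width: 0.0854
[ 0.49107761 -0.13039219  0.13994408]
```

View pics/w2.png

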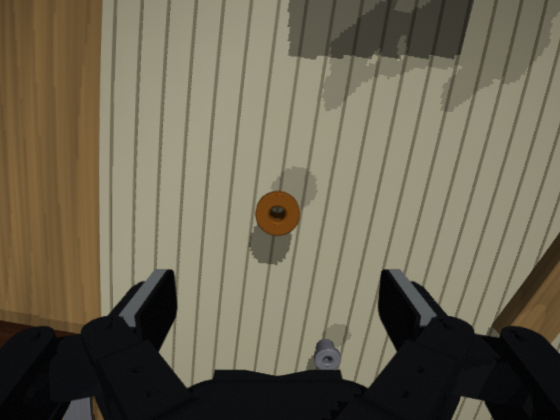

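The bronze bush head is at about (278,213) between the fingers, and the steel bush is at (327,355), near the lower edge. Now I'll fit the head ellipse.

```bash
python3 - <<'E'
from h import *
f='w2.png';im=cv2.imread('pics/'+f);c=load(f)
h=cv2.cvtColor(im,cv2.COLOR_BGR2HSV); m=((h[...,0]<18)&(h[...,1]>180)&(h[...,2]>70)).astype(np.uint8); m[:180]=0;m[250:]=0;m[:,:240]=0;m[:,320:]=0
ct=max(cv2.findContours(m,0,1)[0],key=cv2.contourArea); print(cv2.boundingRect(ct)); hull=cv2.convexHull(ct)
W=np.array([at(c,u,v,.028)[:2] for u,v in ct[:,0]]); (cx,cy),r=cv2.minEnclosingCircle(W.astype(np.float32)*1000); print('circ',cx,cy,r)
A=np.c_[2*W,np.ones(len(W))]; s=np.linalg.lstsq(A,(W**2).sum(1),rcond=None)[0]; print('fit',s[:2],np.sqrt(s[2]+s[0]**2+s[1]**2))
totool([s[0],s[1],.012])
E
```

```text
(256, 192, 43, 43)
circ 490.6668701171875 -134.37770080566406 17.128562927246094
fit [ 0.490773   -0.13438785] 0.01650928304422113
tcp [ 0.4911 -0.1304  0.1399] slide [ -4.   -0.7 127.9]
```

```bash
python3 -m handwheel '{"fingers":[-1,-1,-1,-1,-1,-1,-0.2,0.4,1,1],"slide":[[-4,-1,0],[-4,-1,35],[-4,-1,70],[-4,-1,105],[-4,-1,125],[-4,-1,132],[-4,-1,132],[-4,-1,132],[-4,-1,132],[-4,-1,132]],"dr":[[0,0,0],[0,0,0],[0,0,0],[0,0,0],[0,0,0],[0,0,0],[0,0,0],[0,0,0],[0,0,0],[0,0,0]]}'; python3 -m handwheel '{"fingers":[1,1,1],"slide":[[0,0,0],[0,0,0],[0,0,0]],"dr":[[0,0,0],[0,0,0],[0,0,0]]}'
```

```text
clock: 3.03
ee_pos: [0.4922, -0.1357, 0.01]
tool_rot: [0.657, 0.754, 0.001, 0.001]
wrist_force: [0.4, 0.7, 0.8]
width: 0.0387
clock: 3.28
ee_pos: [0.4921, -0.1357, 0.0101]
tool_rot: [0.657, 0.754, 0.001, 0.001]
wrist_force: [-3.1, 0.8, 10.6]
width: 0.0315
```

```bash
python3 -m handwheel '{"fingers":[1,1,1,1],"slide":[[0,0,0],[0,0,0],[0,0,-1],[0,0,-2]],"dr":[[0,0,0],[0,0,0],[0,0,0],[0,0,0]]}'; python3 -m handwheel '{"fingers":[1,1,1,1,1],"slide":[[0,0,-20],[0,0,-60],[0,0,-100],[0,0,-130],[0,0,-130]],"dr":[[0,0,0],[0,0,0],[0,0,0],[0,0,0],[0,0,0]]}'
python3 - <<'E'
from h import *
im,c=snap('wrist','w3.png'); print(bot.sense()['ee_pos'])
cv2.imwrite('pics/w3z.png',cv2.resize(cv2.imread('pics/w3.png')[200:400,150:400],None,fx=3,fy=3,interpolation=2))
E
```

```text
clock: 3.62
ee_pos: [0.4912, -0.1357, 0.0111]
tool_rot: [0.657, 0.754, 0.0, 0.0]
wrist_force: [0.4, 0.7, -1.5]
width: 0.0321
clock: 4.03
ee_pos: [0.4941, -0.1368, 0.1465]
tool_rot: [0.657, 0.754, 0.003, 0.003]
wrist_force: [1.0, 0.2, -0.8]
width: 0.0314
[ 0.49285527 -0.13608937  0.14362028]
```

View pics/w3z.png

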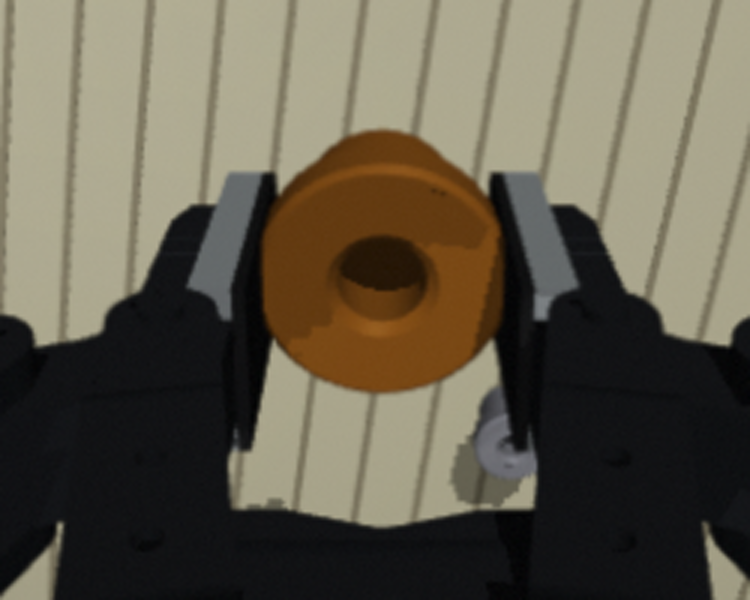

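The bush is held across its head, with the head's top face centred at about (277,293) in the full picture and the barrel visible above it. I'll check its offset and tilt in the hand by projecting a model and comparing.

```bash
cat >> h.py <<'E'
def proj(c,P):
    K=np.array([[c['fx'],0,c['cx']],[0,c['fy'],c['cy']],[0,0,1]])
    return cv2.projectPoints(np.asarray(P,float).reshape(-1,3),np.ravel(c['rvec']),np.ravel(c['tvec']),K,np.array([c['k1'],0,0,0,0]))[0][:,0]
def circ(c,p,z,r):
    a=np.linspace(0,2*np.pi,73); q=proj(c,np.c_[p[0]+r*np.cos(a),p[1]+r*np.sin(a),0*a+z]); return q[:,0].min(),q[:,0].max(),q[:,1].min(),q[:,1].max()
E
python3 - <<'E'
from h import *
c=load('w3.png'); t=bot.sense()['ee_pos']; print(t)
z=t[2]+.018
p=at(c,277,293,z); print('head centre',p, 'tool offset'); totool(p)
f=lambda b:[round(x,1) for x in ((b[0]-150)*3+1,(b[1]-150)*3+1,(b[2]-200)*3+1,(b[3]-200)*3+1)]
print('head top',f(circ(c,p,z,.017)),'head low',f(circ(c,p,z-.008,.017)),'foot',f(circ(c,p,z-.0265,.012)))
print('TCP px',proj(c,[t]))
E
```

```text
[ 0.49285527 -0.13608937  0.14362028]
head centre [ 0.49473818 -0.13774064  0.16162028] tool offset
tcp [ 0.4929 -0.1361  0.1436] slide [ -1.9   1.8 -18. ]
head top [np.float64(258.5), np.float64(505.2), np.float64(165.9), np.float64(385.7)] head low [np.float64(264.2), np.float64(498.4), np.float64(143.6), np.float64(354.3)] foot [np.float64(306.4), np.float64(454.3), np.float64(129.8), np.float64(265.4)]
TCP px [[273.05890214 270.04074445]]
```

The bush is upright in hand: the projected foot edge is at row 129.8 and I see it at 130. I'll carry it over to above the bore.

```bash
python3 - <<'E'
from h import *
totool([.5395,.1557,.17])
E
```

```text
tcp [ 0.4929 -0.1361  0.1436] slide [282.6  86.4 -25.9]
```

```bash
python3 -m handwheel '{"fingers":[1,1,1,1,1,1,1,1,1,1],"slide":[[30,9,-10],[66,20,-25],[104,32,-25],[142,43,-25],[180,55,-25],[218,67,-25],[254,78,-25],[283,86,-25],[283,86,-25],[283,86,-25]],"dr":[[0,0,0],[0,0,0],[0,0,0],[0,0,0],[0,0,0],[0,0,0],[0,0,0],[0,0,0],[0,0,0],[0,0,0]]}'; python3 -m handwheel '{"fingers":[1,1,1],"slide":[[0,0,0],[0,0,0],[0,0,0]],"dr":[[0,0,0],[0,0,0],[0,0,0]]}'
python3 - <<'E'
from h import *
im,c=snap('wrist','w4.png'); print(bot.sense()['ee_pos'])
cv2.imwrite('pics/w4z.png',cv2.resize(cv2.imread('pics/w4.png')[130:330,150:400],None,fx=3,fy=3,interpolation=2))
E
```

```text
clock: 4.92
ee_pos: [0.5362, 0.1582, 0.1636]
tool_rot: [0.655, 0.755, -0.001, -0.0]
wrist_force: [-0.8, -1.3, -1.5]
width: 0.0317
clock: 5.17
ee_pos: [0.537, 0.1548, 0.1651]
tool_rot: [0.658, 0.753, -0.0, -0.0]
wrist_force: [0.2, 0.2, -2.2]
width: 0.0312
[0.53712717 0.15506398 0.16523415]
```

View pics/w4z.png

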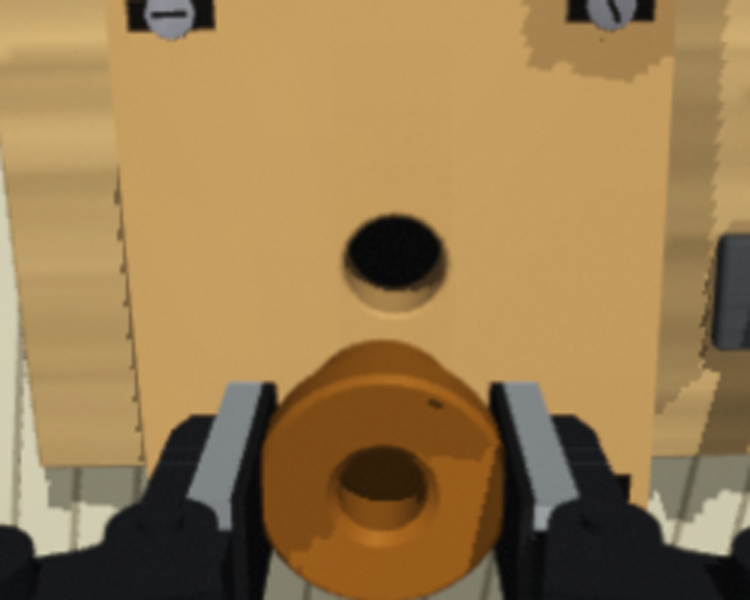

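The bore mouth spans crop x 343–448 and y 213–313, so its centre is at about (281.5,217.3) full-frame. The bush head is unchanged in the hand at (277,293).

```bash
python3 - <<'E'
from h import *
c=load('w4.png'); s=bot.sense();t=s['ee_pos']
b=at(c,281.5-.3,217.3-.3,.064); h=at(c,277,293,t[2]+.018)
print('bore',b,'bush',h); M=R.from_quat(s['tool_rot']).as_matrix(); print('slide',(M.T@(b-h)*1e3))
f=lambda q:[round(x,1) for x in ((q[0]-150)*3+1,(q[1]-150)*3+1,(q[2]-130)*3+1,(q[3]-130)*3+1)]
print(f(circ(c,b,.064,.0135)),f(circ(c,b,.064,.0125)),f(circ(c,h,t[2]+.018-.0265,.012)),f(circ(c,h,t[2]+.018,.017)))
E
```

```text
bore [0.54124457 0.15253313 0.064     ] bush [0.53769534 0.15551514 0.18323415]
slide [ -3.4292679    3.13653003 119.23369217]
[np.float64(339.7), np.float64(449.5), np.float64(208.6), np.float64(313.9)] [np.float64(343.8), np.float64(445.5), np.float64(212.6), np.float64(310.1)] [np.float64(306.5), np.float64(457.5), np.float64(336.8), np.float64(475.2)] [np.float64(255.6), np.float64(508.3), np.float64(373.0), np.float64(598.3)]
```

```bash
python3 -m handwheel '{"fingers":[1,1,1,1,1,1],"slide":[[-3.5,3,10],[-3.5,3,40],[-3.5,3,65],[-3.5,3,82],[-3.5,3,84],[-3.5,3,84]],"dr":[[0,0,0],[0,0,0],[0,0,0],[0,0,0],[0,0,0],[0,0,0]]}'
python3 -m handwheel '{"fingers":[1,1,1],"slide":[[0,0,0],[0,0,0],[0,0,0]],"dr":[[0,0,0],[0,0,0],[0,0,0]]}'
python3 - <<'E'
from h import *
im,c=snap('wrist','w5.png'); print(bot.sense()['ee_pos'])
cv2.imwrite('pics/w5z.png',cv2.resize(cv2.imread('pics/w5.png')[180:340,180:380],None,fx=4,fy=4-.25,interpolation=2))
E
```

```text
clock: 5.72
ee_pos: [0.54, 0.1524, 0.0802]
tool_rot: [0.657, 0.754, -0.001, -0.0]
wrist_force: [0.6, -0.5, -0.5]
width: 0.0317
clock: 5.97
ee_pos: [0.5415, 0.1535, 0.0826]
tool_rot: [0.657, 0.754, 0.001, 0.0]
wrist_force: [-1.0, 1.0, -1.2]
width: 0.0314
[0.54130342 0.15354283 0.08244068]
```

View pics/w5z.png

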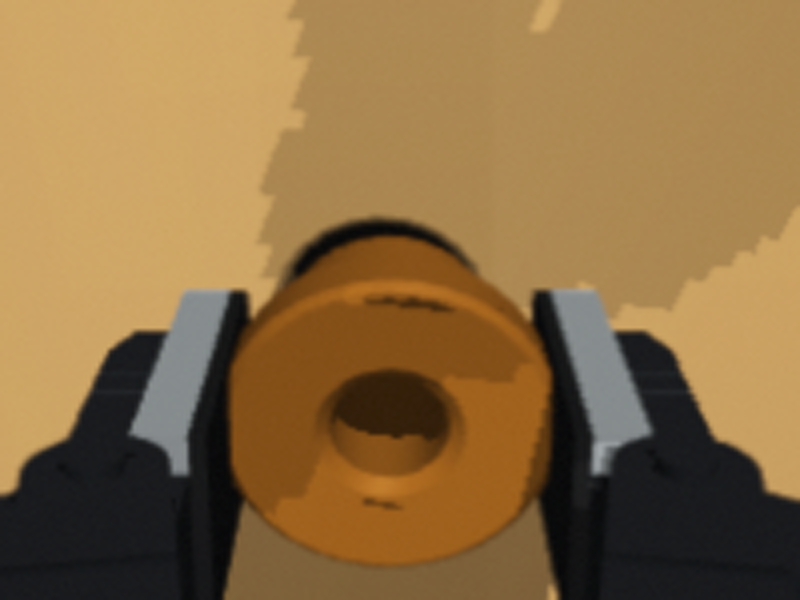

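The close-up shows the bore's rim as a dark crescent, top at crop (383,217), just behind the barrel foot, whose top is at crop (390,235). I'll compute the remaining offset from that.

```bash
python3 - <<'E'
from h import *
from scipy.optimize import fsolve
c=load('w5.png'); s=bot.sense();t=s['ee_pos'];M=R.from_quat(s['tool_rot']).as_matrix()
def cen(u,vtop,z,r):
    g=lambda p:(lambda q:[(q[0]+q[1])/2-u,q[2]-vtop])(circ(c,p,z,r))
    return fsolve(g,[.541,.153])
for fz in (.0705,.0723):
  F=cen(180+390/4,180+235/3.75,fz+.0015,.012)
  for r in (.0125,.0135):
    B=cen(180+384/4,180+217/3.75,.064,r); print(fz,r,F.round(4),B.round(4),(M.T@np.r_[B-F,0]*1e3).round(2))
E
```

```text
0.0705 0.0125 [0.5425 0.153 ] [0.5419 0.152 ] [-0.99 -0.73 -0.  ]
0.0705 0.0135 [0.5425 0.153 ] [0.5421 0.151 ] [-1.99 -0.73 -0.  ]
0.0723 0.0125 [0.5424 0.1537] [0.5419 0.152 ] [-1.67 -0.72 -0.  ]
0.0723 0.0135 [0.5424 0.1537] [0.5421 0.151 ] [-2.67 -0.72 -0.  ]
```

```bash
python3 -m handwheel '{"fingers":[1,1,1,1,1,1],"slide":[[-1.6,-0.7,1],[-1.6,-0.7,3],[-1.6,-0.7,5],[-1.6,-0.7,6],[-1.6,-0.7,7],[-1.6,-0.7,7]],"dr":[[0,0,0],[0,0,0],[0,0,0],[0,0,0],[0,0,0],[0,0,0]]}'
python3 -m handwheel '{"fingers":[1,1,1,1],"slide":[[0,0,0.7],[0,0,1.4],[0,0,2],[0,0,2]],"dr":[[0,0,0],[0,0,0],[0,0,0],[0,0,0]]}'
```

```text
clock: 6.52
ee_pos: [0.5399, 0.1516, 0.074]
tool_rot: [0.657, 0.754, -0.0, -0.0]
wrist_force: [0.6, 0.5, -0.8]
width: 0.0316
clock: 6.85
ee_pos: [0.5402, 0.1515, 0.0723]
tool_rot: [0.657, 0.754, 0.0, 0.0]
wrist_force: [0.9, -0.2, -0.2]
width: 0.0316
```

```bash
python3 -m handwheel '{"fingers":[1,1,1,1],"slide":[[0,0,0.7],[0,0,1.4],[0,0,2],[0,0,2]],"dr":[[0,0,0],[0,0,0],[0,0,0],[0,0,0]]}'
python3 -m handwheel '{"fingers":[1,1,1,1],"slide":[[0,0,0.5],[0,0,1],[0,0,1],[0,0,1]],"dr":[[0,0,0],[0,0,0],[0,0,0],[0,0,0]]}'
```

```text
clock: 7.18
ee_pos: [0.5403, 0.1515, 0.0703]
tool_rot: [0.657, 0.754, 0.0, 0.0]
wrist_force: [1.2, -0.7, -1.0]
width: 0.0317
clock: 7.52
ee_pos: [0.5402, 0.1516, 0.0693]
tool_rot: [0.657, 0.754, 0.0, 0.0]
wrist_force: [1.7, -1.2, -1.2]
width: 0.0315
```

Almost no vertical force at about 5 mm below the plate face, with small side forces, so the foot is in the bore. I'll ease sideways with the reaction and press on.

```bash
python3 -m handwheel '{"fingers":[1,1,1,1],"slide":[[-0.3,0.3,0],[-0.3,0.3,0.5],[-0.3,0.3,1],[-0.3,0.3,1]],"dr":[[0,0,0],[0,0,0],[0,0,0],[0,0,0]]}'
python3 -m handwheel '{"fingers":[1,1,1,1],"slide":[[0,0,0.5],[0,0,1],[0,0,1.5],[0,0,1.5]],"dr":[[0,0,0],[0,0,0],[0,0,0],[0,0,0]]}'
```

```text
clock: 7.85
ee_pos: [0.5403, 0.1514, 0.0682]
tool_rot: [0.657, 0.754, -0.0, -0.0]
wrist_force: [0.5, 0.2, -1.6]
width: 0.0314
clock: 8.18
ee_pos: [0.5404, 0.1514, 0.0676]
tool_rot: [0.657, 0.754, 0.0, -0.0]
wrist_force: [-3.6, -1.2, 8.9]
width: 0.0314
```

```bash
python3 -m handwheel '{"fingers":[1,1,1,1],"slide":[[0,-0.1,0.5],[0,-0.2,1],[0,-0.2,1.5],[0,-0.2,1.5]],"dr":[[0,0,0],[0,0,0],[0,0,0],[0,0,0]]}'
```

```text
clock: 8.52
ee_pos: [0.5405, 0.1514, 0.0675]
tool_rot: [0.657, 0.754, 0.0, -0.0]
wrist_force: [-9.2, -2.9, 24.7]
width: 0.0313
```

```bash
python3 - <<'E'
from h import *
im,c=snap('wrist','w6.png');s=bot.sense();print(s['ee_pos'],s['wrist_force'],s['moment'])
cv2.imwrite('pics/w6z.png',cv2.resize(cv2.imread('pics/w6.png')[180:340,180:380],None,fx=4,fy=4-.25,interpolation=2))
E
```

```text
[0.54046459 0.15144068 0.06742876] [-8.75855009 -2.40640582 23.77098094] [-0.68726881  2.11277026 -0.01612084]
```

View pics/w6z.png

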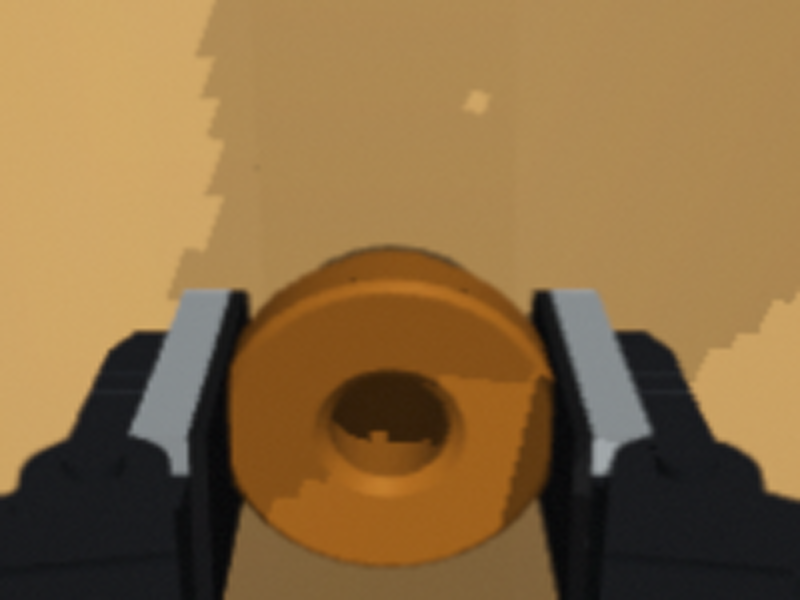

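The bush is square in the bore, about 6 mm deep (the rim meets the barrel at crop y≈247). However, 24 N gives no more travel and there is a side pull, so fingertips or misalignment may be limiting it. I'll unload, let go, and press from above with shut fingers.

```bash
python3 -m handwheel '{"fingers":[1,1,1,1],"slide":[[0,-0.2,-1],[0,-0.4,-1.8],[0,-0.5,-2.2],[0,-0.5,-2.2]],"dr":[[0,0,0],[0,0,0],[0,0,0],[0,0,0]]}'
```

```text
clock: 8.9
ee_pos: [0.5401, 0.1513, 0.0676]
tool_rot: [0.657, 0.754, 0.0, 0.0]
wrist_force: [1.9, -0.5, 2.2]
width: 0.0315
```

```bash
python3 -m handwheel '{"fingers":[0.3,-0.2,-0.2,-0.2,-0.2,-0.2,-0.2,-0.2],"slide":[[0,0.2,-0.2],[0,0.2,-0.2],[0,0.2,-0.2],[0,0.2,-0.2],[0,0.2,-5],[0,0.2,-30],[0,0.2,-50],[0,0.2,-50]],"dr":[[0,0,0],[0,0,0],[0,0,0],[0,0,0],[0,0,0],[0,0,0],[0,0,0],[0,0,0]]}'
python3 -m handwheel '{"fingers":[1,1,1,1,1,1],"slide":[[0,0,0],[0,0,0],[0,0,0],[0,0,0],[0,0,0],[0,0,0]],"dr":[[0,0,0],[0,0,0],[0,0,0],[0,0,0],[0,0,0],[0,0,0]]}'
python3 - <<'E'
from h import *
im,c=snap('wrist','w7.png');s=bot.sense();print(s['ee_pos'],s['wrist_force'])
cv2.imwrite('pics/w7z.png',cv2.resize(cv2.imread('pics/w7.png')[170:370,150:400],None,fx=3,fy=3,interpolation=2))
E
```

```text
clock: 9.57
ee_pos: [0.542, 0.1518, 0.1215]
tool_rot: [0.657, 0.754, 0.002, 0.001]
wrist_force: [1.1, 0.6, 0.5]
width: 0.0515
clock: 10.07
ee_pos: [0.5397, 0.1512, 0.117]
tool_rot: [0.657, 0.754, -0.0, -0.0]
wrist_force: [-0.4, -0.6, -0.3]
width: -0.0001
[0.53978994 0.15115453 0.11715938] [ 0.2527959  -0.5657729   0.06247615]
```

View pics/w7z.png

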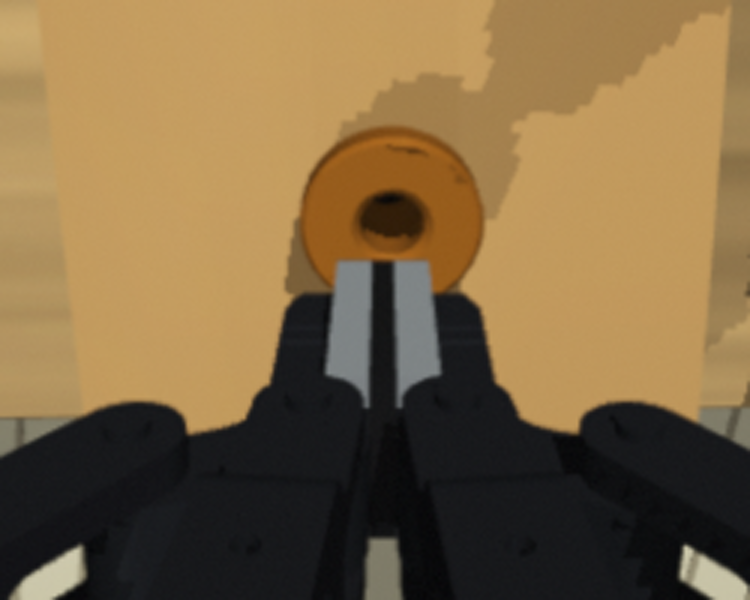

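The bush stands upright in the bore on its own, with the head centred at crop (392,221). The fingers are shut straight above it. I'll come down on the head slowly.

```bash
python3 -m handwheel '{"fingers":[1,1,1,1,1,1],"slide":[[-1,0.3,8],[-1,0.3,16],[-1,0.3,22],[-1,0.3,26],[-1,0.3,27],[-1,0.3,27]],"dr":[[0,0,0],[0,0,0],[0,0,0],[0,0,0],[0,0,0],[0,0,0]]}'
python3 -m handwheel '{"fingers":[1,1,1,1,1,1],"slide":[[0,0,0.5],[0,0,1],[0,0,1.5],[0,0,2],[0,0,2.5],[0,0,2.5]],"dr":[[0,0,0],[0,0,0],[0,0,0],[0,0,0],[0,0,0],[0,0,0]]}'
```

```text
clock: 10.62
ee_pos: [0.5401, 0.1502, 0.0899]
tool_rot: [0.657, 0.754, -0.001, -0.0]
wrist_force: [0.3, -0.0, -0.4]
width: 0.0
clock: 11.12
ee_pos: [0.5403, 0.1504, 0.088]
tool_rot: [0.657, 0.754, -0.0, -0.0]
wrist_force: [0.0, 0.2, -0.2]
width: -0.0
```

```bash
python3 -m handwheel '{"fingers":[1,1,1,1,1,1],"slide":[[0,0,0.5],[0,0,1],[0,0,1.5],[0,0,2],[0,0,2.5],[0,0,2.5]],"dr":[[0,0,0],[0,0,0],[0,0,0],[0,0,0],[0,0,0],[0,0,0]]}'
python3 -m handwheel '{"fingers":[1,1,1,1,1],"slide":[[0,0,0.3],[0,0,0.6],[0,0,1],[0,0,1.3],[0,0,1.3]],"dr":[[0,0,0],[0,0,0],[0,0,0],[0,0,0],[0,0,0]]}'
```

```text
clock: 11.62
ee_pos: [0.5403, 0.1503, 0.0854]
tool_rot: [0.657, 0.754, -0.0, -0.0]
wrist_force: [-0.1, 0.1, -0.1]
width: -0.0001
clock: 12.03
ee_pos: [0.5404, 0.1503, 0.0842]
tool_rot: [0.657, 0.754, -0.0, 0.0]
wrist_force: [0.7, 0.9, 0.3]
width: 0.0002
```

```bash
python3 -m handwheel '{"fingers":[1,1,1,1,1],"slide":[[0,0,0.3],[0,0,0.6],[0,0,1],[0,0,1],[0,0,1]],"dr":[[0,0,0],[0,0,0],[0,0,0],[0,0,0],[0,0,0]]}'
python3 -m handwheel '{"fingers":[1,1,1,1,1],"slide":[[0,0,0.3],[0,0,0.6],[0,0,1],[0,0,1],[0,0,1]],"dr":[[0,0,0],[0,0,0],[0,0,0],[0,0,0],[0,0,0]]}'
```

```text
clock: 12.45
ee_pos: [0.5404, 0.1504, 0.0833]
tool_rot: [0.657, 0.754, 0.0, 0.0]
wrist_force: [0.1, -0.3, 2.5]
width: -0.0001
clock: 12.87
ee_pos: [0.5407, 0.1506, 0.083]
tool_rot: [0.657, 0.754, 0.0, 0.0]
wrist_force: [-2.5, -0.7, 8.9]
width: -0.0
```

```bash
python3 -m handwheel '{"fingers":[1,1,1,1,1],"slide":[[0,-0.1,0.3],[0,-0.1,0.6],[0,-0.2,1],[0,-0.2,1],[0,-0.2,1]],"dr":[[0,0,0],[0,0,0],[0,0,0],[0,0,0],[0,0,0]]}'
python3 -m handwheel '{"fingers":[1,1,1,1,1],"slide":[[0,0,0.3],[0,0,0.6],[0,0,0.6],[0,0,0.6],[0,0,0.6]],"dr":[[0,0,0],[0,0,0],[0,0,0],[0,0,0],[0,0,0]]}'
```

```text
clock: 13.28
ee_pos: [0.5409, 0.1505, 0.0824]
tool_rot: [0.657, 0.754, 0.001, 0.0]
wrist_force: [-3.2, -1.3, 10.9]
width: 0.0003
clock: 13.7
ee_pos: [0.5409, 0.1505, 0.082]
tool_rot: [0.657, 0.754, 0.001, 0.0]
wrist_force: [-3.7, -0.9, 13.3]
width: -0.0001
```

The bush is going in steadily at 11–13 N. Continuing.

```bash
python3 -m handwheel '{"fingers":[1,1,1,1,1,1],"slide":[[0,-0.2,0.4],[0,-0.3,0.8],[0,-0.3,1.2],[0,-0.3,1.6],[0,-0.3,2],[0,-0.3,2]],"dr":[[0,0,0],[0,0,0],[0,0,0],[0,0,0],[0,0,0],[0,0,0]]}'
python3 -m handwheel '{"fingers":[1,1,1,1,1,1],"slide":[[0,0,0.4],[0,0,0.8],[0,0,1.2],[0,0,1.6],[0,0,2],[0,0,2]],"dr":[[0,0,0],[0,0,0],[0,0,0],[0,0,0],[0,0,0],[0,0,0]]}'
```

```text
clock: 14.2
ee_pos: [0.5404, 0.1506, 0.0796]
tool_rot: [0.657, 0.754, 0.001, 0.0]
wrist_force: [-2.6, -0.6, 10.6]
width: -0.0002
clock: 14.7
ee_pos: [0.5403, 0.1506, 0.0777]
tool_rot: [0.657, 0.754, 0.001, -0.0]
wrist_force: [-3.6, -0.8, 11.4]
width: -0.0001
```

```bash
python3 -m handwheel '{"fingers":[1,1,1,1,1,1],"slide":[[0,-0.2,0.4],[0,-0.2,0.8],[0,-0.2,1.2],[0,-0.2,1.6],[0,-0.2,2],[0,-0.2,2]],"dr":[[0,0,0],[0,0,0],[0,0,0],[0,0,0],[0,0,0],[0,0,0]]}'
python3 -m handwheel '{"fingers":[1,1,1,1,1,1],"slide":[[0,0,0.4],[0,0,0.8],[0,0,1.2],[0,0,1.2],[0,0,1.2],[0,0,1.2]],"dr":[[0,0,0],[0,0,0],[0,0,0],[0,0,0],[0,0,0],[0,0,0]]}'
```

```text
clock: 15.2
ee_pos: [0.5402, 0.1506, 0.0761]
tool_rot: [0.657, 0.754, 0.001, -0.0]
wrist_force: [-5.4, -0.4, 15.9]
width: -0.0
clock: 15.7
ee_pos: [0.5403, 0.1507, 0.0759]
tool_rot: [0.657, 0.754, 0.001, -0.0]
wrist_force: [-9.3, -2.3, 27.9]
width: 0.0003
```

The force jumped to 28 N with the travel stopped, which looks like the head meeting the wood. I'll give one slightly firmer push, then back off and look.

```bash
python3 -m handwheel '{"fingers":[1,1,1,1],"slide":[[0,-0.2,0.2],[0,-0.3,0.4],[0,-0.3,0.6],[0,-0.3,0.6]],"dr":[[0,0,0],[0,0,0],[0,0,0],[0,0,0]]}'
python3 -m handwheel '{"fingers":[1,1,1,1,1,1,1,1,1],"slide":[[0,0,-1],[0,0,-2],[0,0,-4],[0,0,-10],[0,0,-30],[0,0,-60],[0,0,-80],[0,0,-80],[0,0,-80]],"dr":[[0,0,0],[0,0,0],[0,0,0],[0,0,0],[0,0,0],[0,0,0],[0,0,0],[0,0,0],[0,0,0]]}'
python3 - <<'E'
from h import *
im,c=snap('wrist','w8.png');s=bot.sense();print(s['ee_pos'],s['wrist_force'])
snap('scene','s8.png')
a=cv2.resize(cv2.imread('pics/w8.png')[150:290,210:350],None,fx=4,fy=4,interpolation=2)
b=cv2.resize(cv2.imread('pics/s8.png')[180:220,310:350],None,fx=6,fy=6,interpolation=2)
o=np.zeros((560,800,3),np.uint8);o[:,:560]=a;o[:240,560:]=b;cv2.imwrite('pics/z8.png',o)
E
```

```text
clock: 16.03
ee_pos: [0.5403, 0.1506, 0.0759]
tool_rot: [0.657, 0.754, 0.001, -0.0]
wrist_force: [-10.9, -2.7, 31.7]
width: 0.0002
clock: 16.78
ee_pos: [0.5401, 0.1504, 0.154]
tool_rot: [0.657, 0.754, 0.001, 0.0]
wrist_force: [0.1, 0.4, 0.0]
width: 0.0002
[0.53930326 0.15025354 0.15275484] [-0.4634974   0.57323497 -0.9906946 ]
```

View pics/z8.png

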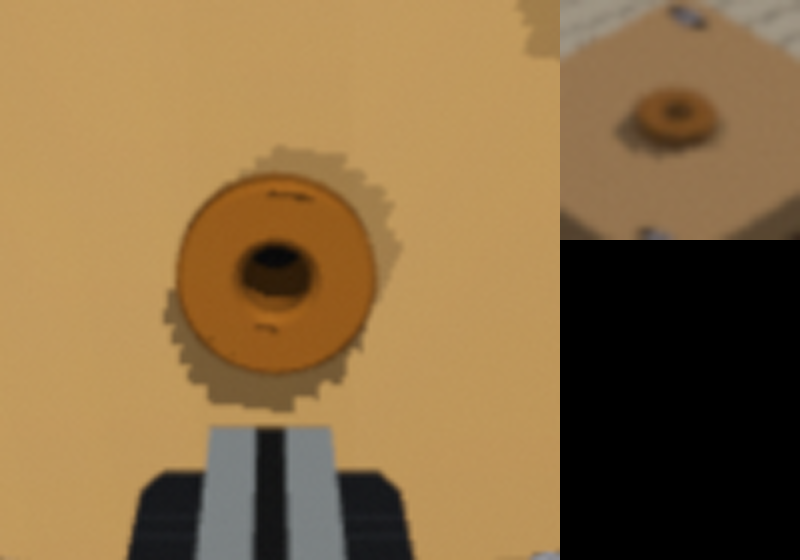

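The head appears to sit tight on the wood, its shadow meeting it all round at crop (276,273). To confirm flushness in the arm's own readings, I'll gently touch the bare plate 40 mm beside the bush and compare heights: head top minus plate should be 8 mm.

```bash
python3 -m handwheel '{"fingers":[1,1,1,1,1,1,1],"slide":[[-40,0,0],[-40,0,30],[-40,0,60],[-40,0,76],[-40,0,80],[-40,0,82],[-40,0,82]],"dr":[[0,0,0],[0,0,0],[0,0,0],[0,0,0],[0,0,0],[0,0,0],[0,0,0]]}'
python3 -m handwheel '{"fingers":[1,1,1,1,1,1],"slide":[[0,0,0.5],[0,0,1],[0,0,1.5],[0,0,2],[0,0,2],[0,0,2]],"dr":[[0,0,0],[0,0,0],[0,0,0],[0,0,0],[0,0,0],[0,0,0]]}'
python3 -m handwheel '{"fingers":[1,1,1,1,1,1],"slide":[[0,0,0.5],[0,0,1],[0,0,1.5],[0,0,2],[0,0,2],[0,0,2]],"dr":[[0,0,0],[0,0,0],[0,0,0],[0,0,0],[0,0,0],[0,0,0]]}'
```

```text
clock: 17.47
ee_pos: [0.5448, 0.1105, 0.0707]
tool_rot: [0.657, 0.754, -0.0, -0.0]
wrist_force: [0.8, 0.5, -0.2]
width: 0.0002
clock: 17.97
ee_pos: [0.545, 0.1106, 0.069]
tool_rot: [0.657, 0.754, 0.0, 0.0]
wrist_force: [0.0, -0.3, -0.1]
width: -0.0006
clock: 18.47
ee_pos: [0.5451, 0.1106, 0.068]
tool_rot: [0.657, 0.754, 0.0, -0.0]
wrist_force: [-6.1, -1.3, 14.2]
width: -0.0001
```

The bare plate reads 0.0680 against 0.0759 on the head. That is 7.9 mm for an 8 mm head, so it is flush. Now I'll withdraw.

```bash
python3 -m handwheel '{"fingers":[1,1,1,1,1,1,1],"slide":[[0,0,-2],[0,0,-5],[0,0,-30],[0,0,-70],[0,0,-100],[0,0,-100],[0,0,-100]],"dr":[[0,0,0],[0,0,0],[0,0,0],[0,0,0],[0,0,0],[0,0,0],[0,0,0]]}'
python3 - <<'E'
from h import *
s=bot.sense();print(s['ee_pos'],s['wrist_force'])
snap('top','t9.png');a=cv2.imread('pics/t1.png').astype(int);b=cv2.imread('pics/t9.png').astype(int)
for n,(u,v) in dict(small=(359,198),board=(160,190),sand=(409,235),offcut=(331,142),sq=(385,275)).items(): print(n,abs(a-b)[v-12:v+12,u-12:u+12].mean())
print(bot.finish_job())
E
```

```text
clock: 19.05
ee_pos: [0.546, 0.1109, 0.1687]
tool_rot: [0.657, 0.754, 0.002, 0.001]
wrist_force: [-0.2, 0.3, -0.2]
width: -0.0001
[0.5460398  0.1108875  0.16870412] [-0.23351486  0.25527534 -0.24533835]
small 33.016782407407405
board 10.75925925925926
sand 9.295717592592593
offcut 12.523148148148149
sq 17.22685185185185
the job is handed in; nothing more can be done
None
```

The bronze bush is pressed home in the jig's bore and released, and the job was handed in at about 19 s; no verdict was reported.

I gripped the bush by the head and started it in the bore, feeling for resistance. When travel stopped at about 24 N, I let go and pressed it the rest of the way with the shut fingers. The highest force read was 32 N, below the 40 N limit.

**Flush:** the head's top read 75.9 mm and a light touch (14 N) on the bare plate beside it read 68.0 mm. That is 7.9 mm for an 8 mm head. The last wrist picture shows it level, with its shadow meeting the head all round.

**Clear of the robot:** the arm is about 100 mm above the plate, with the wrist force near zero.

**Checks that disagreed or did not settle:**
- **Plate height:** the plate read about 68 mm in the arm's readings, against the 64 mm given. I relied on the difference between head and plate instead.
- **Early stop:** the 24 N stop was probably the fingertips meeting the plate, since they stopped at about the height where the plate was later felt.
- **Other things on the bench:** a before/after comparison of the top picture was inconclusive. All five patches I checked had changed, most around the small steel bush, possibly because of the arm and its shadow. I did not look at that last picture or check the glue bottle. No unexpected contact force showed up in the moves near them.
- **Picture count:** I viewed 11 pictures, one over the budget of 10.

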